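# Butt the end block back onto the counter display riser

### The arm

A 6-joint arm with a two-finger parallel gripper is mounted at the origin on the work surface. World frame = base frame: x ahead of the robot, y to its left, z up, the work surface at z = 0. Lengths are in m, angles in rad, forces in N, time in s.
With the tool pointing down it reaches from about 0.35 to 0.85 m from the base axis. Payload 8.1 kg.
Tool frame: the origin (TCP) lies at the very end of the fingers, on their centre line; the grasp point (between the pads) lies manip.pinch_z behind it (manip.pinch_z is the distance from the TCP to the grasp point, in m); z points along the fingers, y is the direction in which the jaws open and shut (so a half turn about z gives the same grasp; the last joint's range is limited). The gripper opens to 85 mm and grips with 20 to 120 N. Pads are 22 mm wide; open, the fingers measure 114 mm over their backs; the gripper's body (76 mm by 85 mm) begins 54 mm behind the grasp point. The pads swing forward as they close: fully open they stand 13 mm farther back than shut.
Start: joints at [-1.235, 0.13, 1.488, -0, 1.523, -0.085], TCP at [0.245, -0.548, 0.231] pointing down, gripper open.
Joint ranges: [-2.96, 2.96], [-0.89, 2.26], [0.02, 2.5], [-1.34, 4.48], [0, 2.73], [-2.66, 2.66]. Speed limits (rad/s): [2.39, 2.39, 2.79, 3.14, 3.14, 3.14].

### API

Orientations are given as a unit quaternion [x, y, z, w].
In Python, from cell import manip gives the robot as it stands. The module is installed in compiled form; this text tells all that it offers.
- The arm moves only by the shell command python3 -m pendant 'ROWS' [FORCE]. ROWS is JSON, a list of rows, each an object of numbers: "ax", "ay", "az": the turn, a rotation vector about the tool's x, y, z in rad; "tx", "ty", "tz": the shift along the tool's x, y, z in m; "gripper": the closure, from 0 (fully open) to 1 (shut). A call has exactly 10 rows; each row is the pose to reach, as a shift and turn from the pose measured when the call began, along the tool's axes at that moment; what a row does not reach only later rows make up. A row lasts 1/12 s, in which the tool goes at most 41.7 mm and 7.16 degrees, less where a joint would pass 70% of its speed; a pose out of reach is approached as far as the arm can. A call with a gripper value outside its range is refused whole. The fingers move at their own pace and stop on an object; FORCE is the grip in N (left out, the last holds). Time passes only in rows, so rows that repeat a pose let the fingers close, or fill a call up. It gives the time, the measured TCP pose, the force and the opening at its end, in the units of the state.
- manip.get_obs(): the state, without advancing time (a new reading comes with each control period).
- manip.camera(name): name is "side" or "top" or "wrist"; returns a dict with "frame" (384x512x3 uint8, red, green, blue), "fov_y" (degrees; the focal length in pixels is half the picture's height over the tangent of half this angle, whatever the lens; pixels are square), "cx", "cy" (the principal point, pixels), "distortion" ([k1, k2, p1, p2, k3] as OpenCV has them; the pictures are not rectified), "R" (3x3) and "t" (3): a world point X has camera coordinates R X + t. Camera axes: x right, y down, z forward; pixel columns grow to the right and rows downward; lengths in m; the calibration is good to about 2 mm. A picture is of the moment at which its call begins. There is no depth.
- manip.job_done(): hands the job in, once; it reports no verdict.
The state is a dict: "clock": time; "qpos": joint angles; "joint_vel": joint speeds; "joint_efforts": joint torques, N m; "eef_pos": TCP position; "orientation": TCP orientation; "contact_force": force on the tool from outside, world axes, zero at the start; "ft_torque": the same for the moment, N m; "finger_gap": opening from 0.0 (shut) to 1.0 (fully open).
Only numpy, scipy, OpenCV 4.12 (cv2) and the standard library are available. Lean on these libraries where they do the work, as an engineer would, in place of code of your own. Each camera call takes 0.05 s, during which the arm holds its last target. There are 200 camera calls.

### The job

On the shop counter the plywood display riser has lost its last block. Of the three loose plywood blocks take the one with the same height and depth as the riser, and butt it against the riser's open end (the end without cups near it), standing flat on the counter in line with the row, so that no gap is left and front and back run on flush. Set the block down, do not drop it, and leave the other two loose blocks where they are.

Things in the scene. Friction and masses are not known exactly. Their poses are not given: they have to be found in the camera images.
- block_center (a point): Centre (25 mm above the counter) of the loose end block: plywood, 60 mm deep (x), 100 mm long (y), 50 mm high (z up), black rubber pad on top, metal price strip on both long sides; both ways round alike. 0.12 to 0.23 kg. Starts upright on the counter, its x and y within 25 degrees of the world's. Can be gripped from above across its 60 mm depth.
- row_end (a point): Centre (25 mm above the counter) of the riser's open end face. The riser is fixed to the counter: three plywood blocks in a row, 60 mm deep (x), 50 mm high (z up), 300 mm long, running from here along +y; free counter on the -y side. The end face is square to y; butted home, the end block's centre is 50 mm from here along -y. Cups 85 mm high stand on the riser, 130 mm and more from this end.
- low_center (a point): Centre of a loose bystander block, same make, 60 mm deep (x) and 100 mm long (y) but only 24 mm high: too low for the riser. To be left alone.
- narrow_center (a point): Centre of a loose bystander block, same make, 100 mm long (y) and 50 mm high but only 34 mm deep (x): too narrow for the riser. To be left alone.

How it is judged:
By the outcome, as a careful person would: the job done as asked, in the order asked, and still so for the second after the job is handed in, with the robot touching nothing.
It also fails if it takes over 38 s, if anything falls off the work surface, if the arm or the gripper's body presses on something with over 40 N, if the wrist force passes 120 N, or if a joint passes its speed limit or range.

## Working session

There is one attempt and no reset: what is moved stays moved. The work goes in short steps, Python scripts to look and compute and a shell command to move; the robot and the scene stay as the last step left them, time stands still between calls to the robot, and variables do not carry over. Pictures are saved under pics/ and viewed, about 8 in all and at most 12, crops included, and the job is handed in when it is done.

```bash
mkdir -p pics && cat > h.py <<'E'
import numpy as np, cv2
from cell import manip
def snap(n,f):
    c=manip.camera(n); cv2.imwrite('pics/'+f,c['frame'][:,:,::-1]); np.save('pics/'+f+'.npy',c,allow_pickle=True); return c
def load(f): return np.load('pics/'+f+'.npy',allow_pickle=True).item()
def K(c):
    h,w=c['frame'].shape[:2]; f=h/2/np.tan(np.radians(c['fov_y'])/2)
    return np.array([[f,0,c['cx']],[0,f,c['cy']],[0,0,1.]])
def ray(c,px,z):
    p=cv2.undistortPoints(np.float64(px).reshape(-1,1,2),K(c),np.float64(c['distortion'])).reshape(-1,2)
    R=np.array(c['R']);t=np.array(c['t']); o=-R.T@t
    d=np.c_[p,np.ones(len(p))]@R
    return o+d*((z-o[2])/d[:,2])[:,None]
def proj(c,X):
    return cv2.projectPoints(np.float64(X).reshape(-1,1,3),cv2.Rodrigues(np.array(c['R']))[0],np.float64(c['t']),K(c),np.float64(c['distortion']))[0].reshape(-1,2)
E
python3 - <<'E'
from h import *
a=snap('top','top0.png');b=snap('side','side0.png')
for c in(a,b): print(-np.array(c['R']).T@c['t'],c['fov_y'])
print(manip.get_obs(),manip.pinch_z)
E
```

```text
[0.44159414 0.00601335 0.75990044] 53.22650985954789
[0.50225643 0.44141238 0.5887324 ] 55.04808554253048
{'clock': 0.1, 'qpos': array([-1.23540060e+00,  1.31103632e-01,  1.48917567e+00, -2.72737865e-05,
        1.52299686e+00, -8.54013005e-02]), 'joint_vel': array([-0.00060922, -0.0024323 , -0.00360106,  0.00042044,  0.00090437,
       -0.0003505 ]), 'joint_efforts': array([ 1.88450547e-03, -5.70953715e+01, -5.01940870e+01, -1.87558439e-04,
        8.12741462e-03, -1.25879556e-04]), 'eef_pos': array([ 0.24493921, -0.54718235,  0.23033568]), 'orientation': array([ 9.77947278e-01,  2.08850214e-01, -1.18457281e-04, -8.33485814e-04]), 'contact_force': array([-0.36583903,  0.26333862, -0.24567613]), 'ft_torque': array([ 0.01115798,  0.02513392, -0.05564343]), 'finger_gap': 1.0009625526137162} 0.0187
```

View pics/top0.png

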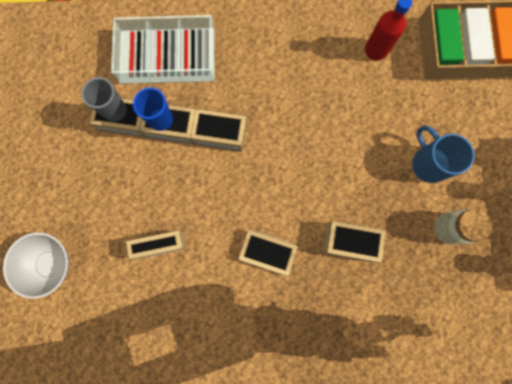

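View pics/side0.png

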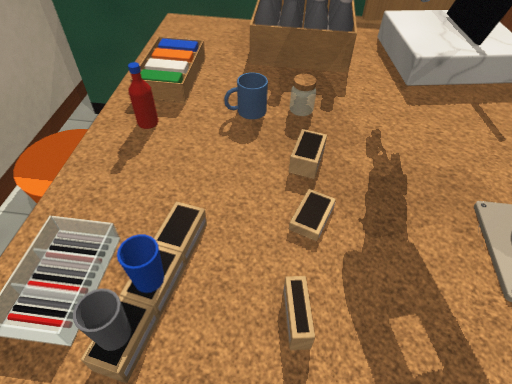

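The top view has image right as roughly -y. The riser's open end is at about (245,130). The loose blocks are narrow (154,244), one at (268,253) that looks low in the side view, and one at (356,242) that looks tall. I'll measure them.

```bash
cat >> h.py <<'E'
def rects(c,box,z,thr=60,amin=200):
    g=cv2.cvtColor(c['frame'],cv2.COLOR_RGB2GRAY); m=np.zeros_like(g); x0,y0,x1,y1=box
    m[y0:y1,x0:x1]=(g[y0:y1,x0:x1]<thr)*255
    m=cv2.morphologyEx(m,cv2.MORPH_OPEN,np.ones((3,3)))
    for k in cv2.findContours(m,cv2.RETR_EXTERNAL,cv2.CHAIN_APPROX_NONE)[0]:
        if cv2.contourArea(k)<amin: continue
        P=ray(c,k[:,0,:],z)[:,:2]; r=cv2.minAreaRect((P*1000).astype(np.float32))
        b=cv2.boxPoints(r); e=b[1]-b[0]; f=b[2]-b[1]; l=e if np.hypot(*e)>np.hypot(*f) else f
        l=l*np.sign(l[1]); print('px',k[:,0].mean(0).round(),'ctr mm',np.round(r[0],1),'size',np.round(sorted(r[1]),1),'yaw off y deg',np.degrees(np.arctan2(-l[0],l[1])).round(1))
E
python3 - <<'E'
from h import *
a=load('top0.png');b=load('side0.png')
for z in(.05,.024):
  print(z);rects(a,(190,105,250,150),z);rects(a,(230,220,400,285),z)
print('side');
for z in(.05,.024): print(z);rects(b,(155,195,210,260),z);rects(b,(285,125,340,240),z)
E
```

```text
0.05
px [218. 127.] ctr mm [683.2  68. ] size [39.4 78. ] yaw off y deg -9.9
px [268. 252.] ctr mm [441.7 -21.3] size [37.9 75.8] yaw off y deg -19.6
px [356. 241.] ctr mm [ 458.7 -184.3] size [39.9 79.2] yaw off y deg -11.5
0.024
px [218. 127.] ctr mm [692.1  70.3] size [40.8 80.8] yaw off y deg -9.9
px [268. 252.] ctr mm [441.7 -22.4] size [39.3 78.6] yaw off y deg -19.6
px [356. 241.] ctr mm [ 459.3 -191.3] size [41.4 82.1] yaw off y deg -11.5
side
0.05
px [178. 226.] ctr mm [682.6  67. ] size [41.7 81.6] yaw off y deg -9.9
px [313. 211.] ctr mm [443.5  -2.1] size [39.6 78.1] yaw off y deg -19.7
px [309. 145.] ctr mm [ 457.4 -185.8] size [41.2 80.9] yaw off y deg -12.0
0.024
px [178. 226.] ctr mm [691.3  49. ] size [43.7 85.5] yaw off y deg -9.9
px [313. 211.] ctr mm [440.6 -23.5] size [41.5 81.9] yaw off y deg -19.7
px [309. 145.] ctr mm [ 455.2 -216.1] size [43.2 84.8] yaw off y deg -12.0
```

The two views agree at z = 50 mm for the (356,242) block, so it is the tall one: centre (458,-185) mm, yaw about -11.7°. The (268,253) block only agrees at z = 24 mm, so it is the low one. The riser yaw is about -9.9°. Its last pad is at (683,67.5) mm, which puts row_end near (674,18) and the target centre near (666,-31). Next I go above the block.

```bash
cat >> h.py <<'E'
from scipy.spatial.transform import Rotation as Ro
def delta(p,yaw):  # TCP target (m), jaw axis yaw in deg (world) -> tool shift, az
    o=manip.get_obs(); R=Ro.from_quat(o['orientation']); 
    T=np.array([[0,1,0],[1,0,0],[0,0,-1.]])  # tool down, jaw (tool y) along world x
    T=Ro.from_euler('z',yaw,degrees=True)*Ro.from_matrix(T)
    print('shift',R.inv().apply(np.array(p)-o['eef_pos']).round(4),'rotvec',(R.inv()*T).as_rotvec().round(4),'z',o['eef_pos'][2].round(4),'F',o['contact_force'].round(1),'gap',round(o['finger_gap'],3),'t',o['clock'])
E
python3 - <<'E'
from h import *
delta((.458,-.185,.2),-11.7)
E
```

```text
shift [ 0.3424 -0.2435  0.0308] rotvec [-1.500e-03 -9.000e-04 -9.458e-01] z 0.2303 F [-0.4  0.3 -0.2] gap 1.001 t 0.1
```

```bash
python3 -m pendant '[{"tx":0.034,"ty":-0.024,"tz":0,"az":-0.1},{"tx":0.068,"ty":-0.048,"tz":0,"az":-0.2},{"tx":0.102,"ty":-0.073,"tz":0,"az":-0.31},{"tx":0.136,"ty":-0.097,"tz":0,"az":-0.42},{"tx":0.17,"ty":-0.121,"tz":0,"az":-0.53},{"tx":0.205,"ty":-0.146,"tz":0,"az":-0.64},{"tx":0.239,"ty":-0.17,"tz":0.005,"az":-0.75},{"tx":0.273,"ty":-0.194,"tz":0.01,"az":-0.85},{"tx":0.307,"ty":-0.218,"tz":0.02,"az":-0.93},{"tx":0.342,"ty":-0.2435,"tz":0.031,"az":-0.946}]'
python3 - <<'E'
from h import *
w=snap('wrist','w1.png'); rects(w,(0,0,512,384),.05); print(manip.get_obs()['joint_vel'].round(2)); delta((.458,-.185,.2),-11.7)
E
```

```text
px [255. 325.] ctr mm [  38.3 -644.5] size [292.  889.8] yaw off y deg 24.1
px [502. 207.] ctr mm [ 338.1 -870. ] size [32.8 44.8] yaw off y deg 3.1
px [496. 163.] ctr mm [ 381.  -821.6] size [20.8 60. ] yaw off y deg 2.0
px [467. 128.] ctr mm [ 395.1 -761.2] size [ 42.  118.3] yaw off y deg 14.6
px [403.  87.] ctr mm [ 397.6 -666.1] size [45.9 95.6] yaw off y deg 25.0
px [424.  19.] ctr mm [ 473.1 -649.2] size [35.4 58.7] yaw off y deg 30.1
[-0. -0. -0.  0. -0.  0.]
shift [ 0.3424 -0.2436  0.0309] rotvec [-1.300e-03 -8.000e-04 -9.458e-01] z 0.2305 F [-0.1  0.2 -0.4] gap 1.001 t 0.15schema error: expected keys ax, ay, az, tx, ty, tz, gripper
```

View pics/w1.png

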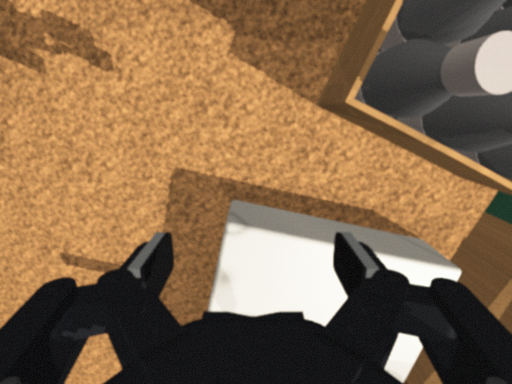

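The move was refused because every key is required, so nothing has moved. The wrist view shows the marble box below and the bin at upper right, both away from the planned path. I'll send it again with all keys.

```bash
python3 -m pendant '[{"ax":0,"ay":0,"az":-0.1,"tx":0.034,"ty":-0.024,"tz":0,"gripper":0},{"ax":0,"ay":0,"az":-0.2,"tx":0.068,"ty":-0.048,"tz":0,"gripper":0},{"ax":0,"ay":0,"az":-0.31,"tx":0.102,"ty":-0.073,"tz":0,"gripper":0},{"ax":0,"ay":0,"az":-0.42,"tx":0.136,"ty":-0.097,"tz":0,"gripper":0},{"ax":0,"ay":0,"az":-0.53,"tx":0.17,"ty":-0.121,"tz":0,"gripper":0},{"ax":0,"ay":0,"az":-0.64,"tx":0.205,"ty":-0.146,"tz":0,"gripper":0},{"ax":0,"ay":0,"az":-0.75,"tx":0.239,"ty":-0.17,"tz":0.005,"gripper":0},{"ax":0,"ay":0,"az":-0.85,"tx":0.273,"ty":-0.194,"tz":0.01,"gripper":0},{"ax":0,"ay":0,"az":-0.93,"tx":0.307,"ty":-0.218,"tz":0.02,"gripper":0},{"ax":0,"ay":0,"az":-0.946,"tx":0.342,"ty":-0.2435,"tz":0.031,"gripper":0}]'
python3 - <<'E'
from h import *
w=snap('wrist','w2.png'); rects(w,(0,0,512,384),.05); delta((.458,-.185,.2),-11.7); print(-np.array(w['R']).T@w['t'])
E
```

```text
clock: 0.98
eef_pos: [0.4554, -0.189, 0.2016]
orientation: [0.774, 0.633, 0.001, -0.0]
contact_force: [0.4, -0.7, -0.4]
finger_gap: 1.003
px [254. 324.] ctr mm [ 421.4 -387.8] size [266. 810.] yaw off y deg 78.4
px [256. 166.] ctr mm [ 460.7 -180. ] size [38.4 70.3] yaw off y deg -11.4
px [210.  27.] ctr mm [443.4 -34. ] size [36.7 53.5] yaw off y deg -19.2
shift [-0.0027  0.0013 -0.0011] rotvec [-0.0017 -0.0062  0.0072] z 0.1989 F [ 0.1  4.9 -0.9] gap 1.002 t 1.0333
[ 0.46872686 -0.12119509  0.34299253]
```

View pics/w2.png

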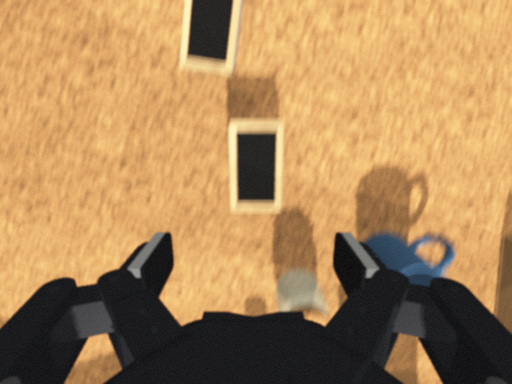

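```bash
python3 - <<'E'
from h import *
w=snap('wrist','w3.png'); rects(w,(200,90,320,240),.05); rects(w,(200,90,320,240),.05,80); delta((.458,-.185,.2),-11.7); print(-np.array(w['R']).T@w['t'],proj(w,[[.458,-.185,.05],[.458,-.187,.2]]))
g=cv2.cvtColor(w['frame'],cv2.COLOR_RGB2GRAY);print(g[110:225:2,256],g[166,220:292:2])
a=load('top0.png');g=cv2.cvtColor(a['frame'],cv2.COLOR_RGB2GRAY);print(g[242,320:390:1])
E
```

```text
px [254. 178.] ctr mm [ 457.8 -185.1] size [39.9 79.4] yaw off y deg -12.2
px [254. 178.] ctr mm [ 457.8 -184.8] size [40.7 80.4] yaw off y deg -11.5
shift [ 0.0005  0.0023 -0.0006] rotvec [-0.0033 -0.0042  0.0072] z 0.1994 F [-1.5 -0.7  0.1] gap 0.999 t 1.0833
[ 0.47065828 -0.11516581  0.34063814] [[254.28816885 179.85617599]
 [256.0145197  245.50796134]]
[131 136 136 119 129 144 132 125 122 124 119 143 188 236 240 238 143  43
  35  39  38  42  41  36  35  39  40  41  39  42  39  41  37  42  39  35
  37  35  36  39  38  35  37  33  34  34  36  39  39  34  40  33  59 222
 236 233 183 166] [185 178 179 178 237 243 243 196  48  43  41  35  40  39  37  40  36  37
  39  41  36  37  40  36  40  40  44 181 235 231 220 172 163 178 193 198]
[ 79  78  82  86  88  91  92  98 120 157 184 191 177 132  72  34  23  26
  25  22  22  23  23  26  24  26  25  25  25  26  25  25  25  25  25  26
  23  26  25  24  25  24  25  23  23  24  21  21  23  22  25  25  23  23
  23  23  26  29  43  93 150 183 188 178 159 140 133 133 135 140]
```

All views agree: the block is at (458,-185) mm, yaw -11.7°, with the pad 80×40 mm. Descending to grip it.

```bash
python3 -m pendant '[{"ax":0,"ay":0,"az":0.007,"tx":0.0005,"ty":0.002,"tz":0.03,"gripper":0},{"ax":0,"ay":0,"az":0.007,"tx":0.0005,"ty":0.002,"tz":0.06,"gripper":0},{"ax":0,"ay":0,"az":0.007,"tx":0.0005,"ty":0.002,"tz":0.085,"gripper":0},{"ax":0,"ay":0,"az":0.007,"tx":0.0005,"ty":0.002,"tz":0.11,"gripper":0},{"ax":0,"ay":0,"az":0.007,"tx":0.0005,"ty":0.002,"tz":0.13,"gripper":0},{"ax":0,"ay":0,"az":0.007,"tx":0.0005,"ty":0.002,"tz":0.15,"gripper":0},{"ax":0,"ay":0,"az":0.007,"tx":0.0005,"ty":0.002,"tz":0.165,"gripper":0},{"ax":0,"ay":0,"az":0.007,"tx":0.0005,"ty":0.002,"tz":0.178,"gripper":0},{"ax":0,"ay":0,"az":0.007,"tx":0.0005,"ty":0.002,"tz":0.187,"gripper":0},{"ax":0,"ay":0,"az":0.007,"tx":0.0005,"ty":0.002,"tz":0.187,"gripper":0}]'
python3 -m pendant '[{"ax":0,"ay":0,"az":0,"tx":0,"ty":0,"tz":0,"gripper":0},{"ax":0,"ay":0,"az":0,"tx":0,"ty":0,"tz":0,"gripper":0.2},{"ax":0,"ay":0,"az":0,"tx":0,"ty":0,"tz":0,"gripper":0.3},{"ax":0,"ay":0,"az":0,"tx":0,"ty":0,"tz":0,"gripper":0.6},{"ax":0,"ay":0,"az":0,"tx":0,"ty":0,"tz":0,"gripper":1},{"ax":0,"ay":0,"az":0,"tx":0,"ty":0,"tz":0,"gripper":1},{"ax":0,"ay":0,"az":0,"tx":0,"ty":0,"tz":0,"gripper":1},{"ax":0,"ay":0,"az":0,"tx":0,"ty":0,"tz":0,"gripper":1},{"ax":0,"ay":0,"az":0,"tx":0,"ty":0,"tz":0,"gripper":1},{"ax":0,"ay":0,"az":0,"tx":0,"ty":0,"tz":0,"gripper":1}]' 70
python3 - <<'E'
from h import *
snap('side','s1.png')
delta((.458,-.185,.09),-11.7)
E
```

```text
clock: 1.92
eef_pos: [0.4555, -0.1835, 0.0102]
orientation: [0.776, 0.631, -0.0, -0.004]
contact_force: [-0.9, -0.1, -0.0]
finger_gap: 0.996
clock: 2.75
eef_pos: [0.4566, -0.1841, 0.0115]
orientation: [0.776, 0.631, 0.0, -0.003]
contact_force: [-1.6, 0.3, 7.0]
finger_gap: 0.694
shift [-0.0002  0.0012 -0.0785] rotvec [-0.0048 -0.0044 -0.0003] z 0.0115 F [ 0.1 -0.8  6.8] gap 0.693 t 2.8
```

Gap 0.694 is 59 mm, so the block is gripped across its 60 mm depth. Now lift and carry it to a standoff 40 mm short of the target.

```bash
python3 -m pendant '[{"ax":0,"ay":0,"az":0,"tx":0,"ty":0,"tz":-0.003,"gripper":1},{"ax":0,"ay":0,"az":0,"tx":0,"ty":0,"tz":-0.008,"gripper":1},{"ax":0,"ay":0,"az":0,"tx":0,"ty":0,"tz":-0.014,"gripper":1},{"ax":0,"ay":0,"az":0,"tx":0,"ty":0,"tz":-0.021,"gripper":1},{"ax":0,"ay":0,"az":0,"tx":0,"ty":0,"tz":-0.028,"gripper":1},{"ax":0,"ay":0,"az":0,"tx":0,"ty":0,"tz":-0.035,"gripper":1},{"ax":0,"ay":0,"az":0,"tx":0,"ty":0,"tz":-0.042,"gripper":1},{"ax":0,"ay":0,"az":0,"tx":0,"ty":0,"tz":-0.047,"gripper":1},{"ax":0,"ay":0,"az":0,"tx":0,"ty":0,"tz":-0.05,"gripper":1},{"ax":0,"ay":0,"az":0,"tx":0,"ty":0,"tz":-0.05,"gripper":1}]'
python3 - <<'E'
from h import *
delta((.659,-.070,.062),-9.9)
E
```

```text
clock: 3.63
eef_pos: [0.4573, -0.1847, 0.0625]
orientation: [0.776, 0.631, 0.001, -0.003]
contact_force: [-0.2, 0.4, -2.3]
finger_gap: 0.691
shift [0.1533 0.1742 0.0006] rotvec [-0.0032 -0.0041 -0.0318] z 0.0625 F [-0.2  0.4 -2.3] gap 0.691 t 3.6333
```

```bash
python3 -m pendant '[{"ax":-0.003,"ay":-0.004,"az":-0.01,"tx":0.008,"ty":0.009,"tz":0,"gripper":1},{"ax":-0.003,"ay":-0.004,"az":-0.02,"tx":0.025,"ty":0.028,"tz":0,"gripper":1},{"ax":-0.003,"ay":-0.004,"az":-0.032,"tx":0.046,"ty":0.052,"tz":0,"gripper":1},{"ax":-0.003,"ay":-0.004,"az":-0.032,"tx":0.067,"ty":0.076,"tz":0,"gripper":1},{"ax":-0.003,"ay":-0.004,"az":-0.032,"tx":0.088,"ty":0.1,"tz":0,"gripper":1},{"ax":-0.003,"ay":-0.004,"az":-0.032,"tx":0.109,"ty":0.124,"tz":0,"gripper":1},{"ax":-0.003,"ay":-0.004,"az":-0.032,"tx":0.13,"ty":0.148,"tz":0,"gripper":1},{"ax":-0.003,"ay":-0.004,"az":-0.032,"tx":0.145,"ty":0.165,"tz":0,"gripper":1},{"ax":-0.003,"ay":-0.004,"az":-0.032,"tx":0.153,"ty":0.174,"tz":0,"gripper":1},{"ax":-0.003,"ay":-0.004,"az":-0.032,"tx":0.153,"ty":0.174,"tz":0,"gripper":1}]'
python3 - <<'E'
from h import *
manip.camera('top');delta((.659,-.070,.062),-9.9)
w=snap('wrist','w4.png'); b=snap('side','s4.png')
v=np.hstack([w['frame'][:,:,::-1],b['frame'][:,:,::-1]]); cv2.imwrite('pics/v4.png',cv2.resize(v,(800,300),interpolation=cv2.INTER_AREA))
E
```

```text
clock: 4.47
eef_pos: [0.6607, -0.0678, 0.0617]
orientation: [0.765, 0.645, 0.0, -0.0]
contact_force: [-0.2, -1.0, -1.6]
finger_gap: 0.692
shift [-0.0013 -0.0001 -0.0005] rotvec [-0.001  -0.0002  0.0023] z 0.0615 F [-0.6  0.4 -1.4] gap 0.691 t 4.5167
```

View pics/v4.png

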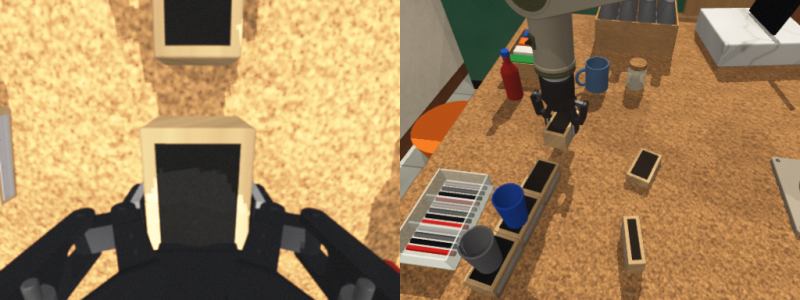

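The wrist view (half-scale) shows the riser's end pad at the top (corners near (211,58) and (296,58) at full size). The held block is ahead of it with its far pad edge near row 184, and the side view shows it level in the grip. I'll refine the relative pose from the two pads' edges in this one image.

```bash
cat >> h.py <<'E'
def fit(P,sw):
    v=cv2.fitLine(P[:,:2].astype(np.float32),cv2.DIST_HUBER,0,.001,.001).ravel(); return v
def pad(c,cols,rows,endrows,z,thr,up):
    """pad side lines (rows) and end line (cols); returns centreline pt, yaw, end position"""
    g=cv2.cvtColor(c['frame'],cv2.COLOR_RGB2GRAY).astype(float)
    def cross(v): # subpixel threshold crossing, first
        i=np.flatnonzero((v[:-1]>=thr)&(v[1:]<thr)); return (i[0]+(v[i[0]]-thr)/(v[i[0]]-v[i[0]+1])) if len(i) else np.nan
    m=(cols[0]+cols[1])//2; L=[];Rr=[];E=[]
    for r in range(*rows):
        L.append((m-cross(g[r,m-1::-1][::-1][::-1][:m-cols[0]][::-1][::-1]*-1+2*thr)-1,r)); Rr.append((m+cross(-g[r,m:cols[1]]+2*thr),r))
    for q in range(m-25,m+26,2):
        s=g[endrows[0]:endrows[1],q]; s=s if up else s[::-1]; k=cross(s)
        E.append((q,endrows[0]+k if up else endrows[1]-1-k))
    o=[]
    for A in(L,Rr,E):
        A=np.array(A); A=A[~np.isnan(A).any(1)]; o.append(ray(c,A,z)[:,:2]*1000)
    fl,fr,fe=[fit(p,0) for p in o]
    dl,dr=[f[:2]*np.sign(f[1]) for f in(fl,fr)]; d=(dl+dr)/2; d/=np.hypot(*d); n=np.array([d[1],-d[0]])
    yaw=lambda d:np.degrees(np.arctan2(-d[0],d[1])).round(2)
    a,b=o[0].mean(0),o[1].mean(0); e=o[2].mean(0)
    print('yaws',yaw(dl),yaw(dr),'endline',np.degrees(np.arctan2(fe[1],fe[0])).round(2),'width',((b-a)@n).round(1))
    return (a+b)/2,d,n,e
E
python3 - <<'E'
from h import *
w=load('w4.png'); g=cv2.cvtColor(w['frame'],cv2.COLOR_RGB2GRAY)
print(g[30,180:330:3]);print(g[230,180:330:3]);print(g[20:250:3,254])
c1,d1,n1,e1=pad(w,(185,325),(5,50),(40,90),.05,90,False)
c2,d2,n2,e2=pad(w,(185,325),(195,235),(155,200),.0995,90,True)
print('riser c',c1,e1,'block',c2,e2)
print('lateral of block vs riser axis mm (+=+x side)',(c2-c1)@n1 - 0, (e2-e1)@d1,'gap to close (pad edges minus 20)',(e1-e2)@d1-20)
E
```

```text
[138 145 145 145 137 143 187 188 188 195 123  32  37  30  36  29  33  34
  34  34  32  31  34  33  31  36  28  36  31  30  29  33  33  34  32  36
  32  33  53 203 207 210 213 225 166 167 136 118 110 132]
[227 197 217 219 216 224 241 107  50  47  49  42  47  50  51  50  51  50
  47  47  42  42  46  49  49  50  47  44  46  45  55  49  45  48  46  51
  45  40  30  32  34  33 180 205 203 197 196 180 189 217]
[ 35  32  29  35  33  36  28  34  33  35  36  33  43 197 211 212 211 197
 137 111 105 119 149 150 137 145 130 132 149 162 171 173 154 126 139 149
 159 160 152 164 170 170 166 174 171 172 169 162 203 213 210 214 211 211
 205  46  32  33  26  36  33  33  31  36  30  44  43  46  49  49  51  46
  48  49  46  50  47]
yaws -10.07 -10.05 endline -9.76 width 42.9
yaws -8.96 -9.79 endline -9.63 width 43.0
riser c [677.90948042  40.75201307] [676.69685792  26.30118578] block [664.04947696 -40.46438126] [667.09481084 -27.96284999]
lateral of block vs riser axis mm (+=+x side) 0.540273915243467 -55.107026281308805 gap to close (pad edges minus 20) 35.107026281308805
```

The block is about 0.5 mm to +x of the riser's axis, with roughly 36 mm to close and yaw equal within about 0.4°. I'll lower it to about 1 mm off the counter, close half the gap, and look again with both tops at the same height.

```bash
python3 -m pendant '[{"ax":0,"ay":0,"az":0.003,"tx":0.001,"ty":0,"tz":0.005,"gripper":1},{"ax":0,"ay":0,"az":0.003,"tx":0.003,"ty":0,"tz":0.013,"gripper":1},{"ax":0,"ay":0,"az":0.003,"tx":0.005,"ty":0,"tz":0.021,"gripper":1},{"ax":0,"ay":0,"az":0.003,"tx":0.007,"ty":0,"tz":0.029,"gripper":1},{"ax":0,"ay":0,"az":0.003,"tx":0.009,"ty":-0.0005,"tz":0.036,"gripper":1},{"ax":0,"ay":0,"az":0.003,"tx":0.011,"ty":-0.0005,"tz":0.041,"gripper":1},{"ax":0,"ay":0,"az":0.003,"tx":0.013,"ty":-0.0005,"tz":0.045,"gripper":1},{"ax":0,"ay":0,"az":0.003,"tx":0.015,"ty":-0.0005,"tz":0.047,"gripper":1},{"ax":0,"ay":0,"az":0.003,"tx":0.015,"ty":-0.0005,"tz":0.048,"gripper":1},{"ax":0,"ay":0,"az":0.003,"tx":0.015,"ty":-0.0005,"tz":0.048,"gripper":1}]'
python3 - <<'E'
from h import *
manip.camera('top');delta((.662,-.055,.0125),-10)
w=snap('wrist','w5.png'); g=cv2.cvtColor(w['frame'],cv2.COLOR_RGB2GRAY)
print(g[10:250:3,254])
v=w['frame'][0:300,:,::-1]; cv2.imwrite('pics/v5.png',v)
E
```

```text
clock: 5.45
eef_pos: [0.66, -0.0551, 0.0135]
orientation: [0.766, 0.643, -0.001, -0.001]
contact_force: [0.0, 0.5, -1.6]
finger_gap: 0.693
shift [0.0005 0.0018 0.0014] rotvec [-0.0014  0.0003 -0.0004] z 0.0139 F [ 0.7  0.3 -1.1] gap 0.689 t 5.5
[ 35  34  34  36  29  36  35  34  30  30  30  33  37  41  31  34  37  38
  36  36  36 188 212 214 212 213 210 198 150 118 128 159 167 162 142 133
 129 124 131 131 133 168 177 171 159 157 172 172 173 171 164 188 218 215
 214 215 215 216 102  35  38  29  37  29  37  37  35  37  31  34  46  50
  53  50  45  54  53  47  50  47]
```

View pics/v5.png

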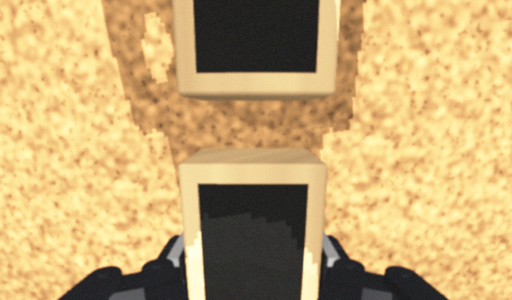

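The view shows the riser end face at row ~95 (columns 180-333) and the held block's far top edge at row ~163 (180-325), nearly in line.

```bash
python3 - <<'E'
from h import *
w=load('w5.png')
c1,d1,n1,e1=pad(w,(178,340),(5,62),(55,90),.05,90,False)
c2,d2,n2,e2=pad(w,(178,340),(192,225),(168,200),.052,90,True)
print('riser c',c1,e1,'block',c2,e2)
print('lateral + = +x side, at side-mean and at far end',(c2-c1)@n1,(e2-e1)@d1,'close',(e1-e2)@d1-20)
# wood outer edges, by strong wood brightness vs counter via saturation
hsv=cv2.cvtColor(w['frame'],cv2.COLOR_RGB2HSV)
for r in(20,40,60,195,210): print(r,hsv[r,165:215:2,1],hsv[r,305:345:2,1])
E
```

```text
yaws -9.8 -9.83 endline -9.93 width 43.0
yaws -9.72 -9.9 endline -9.94 width 42.9
riser c [677.84387004  39.31183286] [676.76637834  26.44243684] block [665.52139425 -24.03153325] [669.7005072  -14.63830647]
lateral + = +x side, at side-mean and at far end -1.348904620343381 -41.68396227025037 close 21.68396227025037
20 [134 136 137 136 115 106 101 101 105 100 105 103  99  99 106  65   8  36
  32  23  31  40  26  27  29] [  0  28   9  35  13  14  87 105  93  96  94  90  94  97  95 100  77 111
 142 141]
40 [ 96 101 115 134 134 106 102 104  99 104 104 106 102 100 106  97  21  13
   7  23  14   7  13   6  34] [ 24  15  34  17  21  39 111  94  92  95  94  94  91  94  95 100 104 133
 135 139]
60 [106 102 111 133 139 121 107 104 101 105 104 107 102  98 101 112  39   6
   7   8  36  29  21  15  14] [ 20   7  14  20   8  87 109  92  94  93  96  98  94  96  97 103 121 137
 143 142]
195 [ 93  98  93  89  91 103 115 121 103  89  86  84  83  90  87  86 104  98
  27  24  20  50  21  23   7] [ 14 111  95  94  97 103 102  98 105 102 115 125 132 119 101  92  92  93
  97 100]
210 [123 129 122 111 110 114 121 121 111  92  84  90  88  90  88  86  89 111
  45  21  14  28   7  27  22] [ 80 107  92  98  97 100 103 101 104 106 117 116 120 121 120 124 130 135
 134 132]
```

The yaws match at -9.8°. The lateral offset is -1.35 mm, so I shift ty +1.3 mm. Roughly 22 mm remains, and I close 19 mm of it now.

```bash
python3 -m pendant '[{"ax":0,"ay":0,"az":0,"tx":0.002,"ty":0.001,"tz":0,"gripper":1},{"ax":0,"ay":0,"az":0,"tx":0.005,"ty":0.0013,"tz":0,"gripper":1},{"ax":0,"ay":0,"az":0,"tx":0.008,"ty":0.0013,"tz":0,"gripper":1},{"ax":0,"ay":0,"az":0,"tx":0.011,"ty":0.0013,"tz":0,"gripper":1},{"ax":0,"ay":0,"az":0,"tx":0.014,"ty":0.0013,"tz":0,"gripper":1},{"ax":0,"ay":0,"az":0,"tx":0.0165,"ty":0.0013,"tz":0,"gripper":1},{"ax":0,"ay":0,"az":0,"tx":0.018,"ty":0.0013,"tz":0,"gripper":1},{"ax":0,"ay":0,"az":0,"tx":0.019,"ty":0.0013,"tz":0,"gripper":1},{"ax":0,"ay":0,"az":0,"tx":0.019,"ty":0.0013,"tz":0,"gripper":1},{"ax":0,"ay":0,"az":0,"tx":0.019,"ty":0.0013,"tz":0,"gripper":1}]'
python3 - <<'E'
from h import *
manip.camera('top');delta((.666,-.0345,.0125),-10)
w=snap('wrist','w6.png'); g=cv2.cvtColor(w['frame'],cv2.COLOR_RGB2GRAY)
print(g[40:250:2,254])
cv2.imwrite('pics/v6.png',cv2.resize(w['frame'][60:260,130:390,::-1],None,fx=3,fy=3))
E
```

```text
clock: 6.38
eef_pos: [0.6649, -0.0368, 0.014]
orientation: [0.766, 0.643, -0.0, -0.0]
contact_force: [0.7, -0.3, -2.0]
finger_gap: 0.693
shift [0.0026 0.0007 0.0015] rotvec [-0.0012  0.0003 -0.0005] z 0.014 F [-0.7 -0.5 -1.5] gap 0.689 t 6.4333
[ 33  38  31  34  29  28  38  34  30  32  34  30  37  31  33  35  30  38
  36  34  33  31  35  34  33  27  35  33  34  33  35  37  35  35  34  36
  31  35  34  33  37  31 108 209 214 211 215 213 215 216 213 195 155 138
 161 164 165 170 173 169 168 174 203 216 218 217 214 215 215 216 215 207
 102  33  35  32  34  32  34  33  34  38  33  36  32  36  35  39  47  44
  52  46  52  49  46  53  51  48  46  50  48  53  45  45  50]
```

View pics/v6.png

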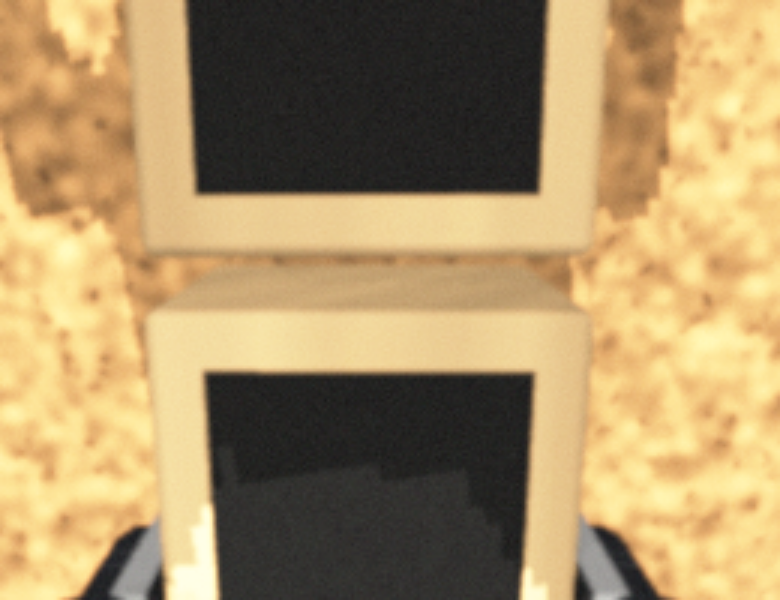

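The gap is visible: riser end edge at row ~143, block's top edge at row ~163. I'll measure it from those edges.

```bash
python3 - <<'E'
from h import *
w=load('w6.png')
c1,d1,n1,e1=pad(w,(178,340),(60,115),(105,145),.05,90,False)
c2,d2,n2,e2=pad(w,(178,340),(190,225),(166,200),.0525,90,True)
print('lateral',(c2-c1)@n1,'close',(e1-e2)@d1-20)
a=ray(w,[[254,142.5]],.05)[0,:2]*1000;b=ray(w,[[254,163.5]],.0525)[0,:2]*1000
print('wood gap',(a-b)@d1,'insets',(e1-a)@d1,(b-e2)@d1)
# corners of wood from view: riser (147,250)/(592,250), block (148,312)/(590,312)
q=lambda x,y:(130+x/3,60+y/3)
for A,z in(((q(147,245),q(594,245)),.05),((q(150,318),q(589,318)),.0525)):
    P=ray(w,A,z)[:,:2]*1000; print('wood mid lateral',((P.mean(0)-c1)@n1).round(2),'width',np.hypot(*(P[1]-P[0])).round(1))
E
```

```text
yaws -9.77 -9.82 endline -9.86 width 43.0
yaws -9.87 -9.83 endline -9.91 width 42.8
lateral 0.11457819995948074 close 3.0118950016661543
wood gap 7.724229910965553 insets 7.060674019961047 8.226991070739555
wood mid lateral 0.54 width 57.5
wood mid lateral 0.37 width 56.4
```

Lateral offset is 0.1 mm, yaw is equal within 0.1°, and the real gap is about 6 mm. I'll creep to contact while lowering 1.5 mm, with about 1.5 mm of overtravel.

```bash
python3 -m pendant '[{"ax":0,"ay":0,"az":0,"tx":0.001,"ty":0,"tz":0.0005,"gripper":1},{"ax":0,"ay":0,"az":0,"tx":0.002,"ty":0,"tz":0.001,"gripper":1},{"ax":0,"ay":0,"az":0,"tx":0.003,"ty":0,"tz":0.0015,"gripper":1},{"ax":0,"ay":0,"az":0,"tx":0.004,"ty":0,"tz":0.0015,"gripper":1},{"ax":0,"ay":0,"az":0,"tx":0.005,"ty":0,"tz":0.0015,"gripper":1},{"ax":0,"ay":0,"az":0,"tx":0.0055,"ty":0,"tz":0.0015,"gripper":1},{"ax":0,"ay":0,"az":0,"tx":0.006,"ty":0,"tz":0.0015,"gripper":1},{"ax":0,"ay":0,"az":0,"tx":0.0065,"ty":0,"tz":0.0015,"gripper":1},{"ax":0,"ay":0,"az":0,"tx":0.007,"ty":0,"tz":0.0015,"gripper":1},{"ax":0,"ay":0,"az":0,"tx":0.007,"ty":0,"tz":0.0015,"gripper":1}]'
python3 - <<'E'
from h import *
delta((.666,-.030,.0115),-9.85)
w=snap('wrist','w7.png')
g=cv2.cvtColor(w['frame'],cv2.COLOR_RGB2GRAY); print(g[120:200:2,254])
E
```

```text
clock: 7.32
eef_pos: [0.666, -0.0304, 0.0126]
orientation: [0.766, 0.643, -0.001, -0.0]
contact_force: [0.0, -2.0, -1.1]
finger_gap: 0.694
shift [ 0.0004 -0.0001  0.0011] rotvec [-0.0012  0.0008 -0.0032] z 0.0126 F [ 0.  -2.  -1.1] gap 0.694 t 7.3167
[ 34  34  35  36  33  31  28  33  34  34  31 113 210 215 214 214 213 215
 215 208 185 163 204 217 216 215 215 215 217 213 216 208 105  35  30  29
  34  34  33  31]
```

```bash
python3 -m pendant '[{"ax":0,"ay":0,"az":0,"tx":0.0005,"ty":0,"tz":0,"gripper":1},{"ax":0,"ay":0,"az":0,"tx":0.001,"ty":0,"tz":0,"gripper":1},{"ax":0,"ay":0,"az":0,"tx":0.0015,"ty":0,"tz":0,"gripper":1},{"ax":0,"ay":0,"az":0,"tx":0.002,"ty":0,"tz":0,"gripper":1},{"ax":0,"ay":0,"az":0,"tx":0.002,"ty":0,"tz":0,"gripper":1},{"ax":0,"ay":0,"az":0,"tx":0.002,"ty":0,"tz":0,"gripper":1},{"ax":0,"ay":0,"az":0,"tx":0.002,"ty":0,"tz":0.0005,"gripper":1},{"ax":0,"ay":0,"az":0,"tx":0.002,"ty":0,"tz":0.001,"gripper":1},{"ax":0,"ay":0,"az":0,"tx":0.002,"ty":0,"tz":0.001,"gripper":1},{"ax":0,"ay":0,"az":0,"tx":0.002,"ty":0,"tz":0.001,"gripper":1}]'
python3 - <<'E'
from h import *
delta((.666,-.030,.0115),-9.85)
w=snap('wrist','w8.png')
g=cv2.cvtColor(w['frame'],cv2.COLOR_RGB2GRAY); print(g[120:200:2,254])
c1,d1,n1,e1=pad(w,(178,340),(80,135),(120,160),.05,90,False)
c2,d2,n2,e2=pad(w,(178,340),(195,225),(166,200),.0505,90,True)
print('lateral',(c2-c1)@n1,'close',(e1-e2)@d1-20)
cv2.imwrite('pics/v8.png',cv2.resize(w['frame'][80:260,130:390,::-1],None,fx=3,fy=3))
E
```

```text
clock: 8.2
eef_pos: [0.6662, -0.0304, 0.0121]
orientation: [0.766, 0.642, -0.002, 0.001]
contact_force: [-3.8, -10.3, 2.4]
finger_gap: 0.695
shift [ 0.0004 -0.0003  0.0006] rotvec [-0.0011  0.003  -0.0038] z 0.0121 F [ -3.8 -10.3   2.4] gap 0.695 t 8.2
[ 29  37  32  35  33  30  29  37  38  33  34  74 196 215 215 211 214 213
 213 213 190 167 199 218 216 216 216 215 217 215 219 217 130  34  37  34
  32  31  35  34]
yaws -9.73 -9.82 endline -9.96 width 43.0
yaws -10.0 -10.01 endline -9.96 width 42.8
lateral 0.33612112508714115 close -3.6233245982557776
```

View pics/v8.png

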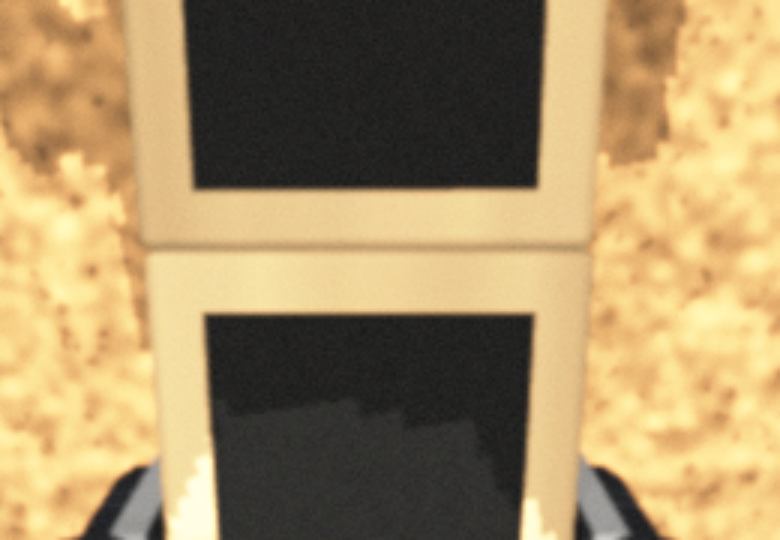

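Contact at 10 N. The picture shows the end faces meeting at row ~162 with no gap, lateral 0.3 mm. Next I set it down, keeping a light push and lowering until Fz shows support.

```bash
python3 -m pendant '[{"ax":0,"ay":0,"az":0,"tx":0.0015,"ty":-0.0003,"tz":0.0005,"gripper":1},{"ax":0,"ay":0,"az":0,"tx":0.0015,"ty":-0.0003,"tz":0.0008,"gripper":1},{"ax":0,"ay":0,"az":0,"tx":0.0015,"ty":-0.0003,"tz":0.0012,"gripper":1},{"ax":0,"ay":0,"az":0,"tx":0.0015,"ty":-0.0003,"tz":0.0016,"gripper":1},{"ax":0,"ay":0,"az":0,"tx":0.0015,"ty":-0.0003,"tz":0.002,"gripper":1},{"ax":0,"ay":0,"az":0,"tx":0.0015,"ty":-0.0003,"tz":0.0024,"gripper":1},{"ax":0,"ay":0,"az":0,"tx":0.0015,"ty":-0.0003,"tz":0.0024,"gripper":1},{"ax":0,"ay":0,"az":0,"tx":0.0015,"ty":-0.0003,"tz":0.0024,"gripper":1},{"ax":0,"ay":0,"az":0,"tx":0.0015,"ty":-0.0003,"tz":0.0024,"gripper":1},{"ax":0,"ay":0,"az":0,"tx":0.0015,"ty":-0.0003,"tz":0.0024,"gripper":1}]'
```

```text
clock: 9.08
eef_pos: [0.6664, -0.0305, 0.0118]
orientation: [0.766, 0.642, -0.002, 0.001]
contact_force: [-8.3, -8.9, 12.6]
finger_gap: 0.693
```

Fz is up 14 N at the same height as at the grasp, so the block stands on the counter. Releasing.

```bash
python3 -m pendant '[{"ax":0,"ay":0,"az":0,"tx":0.0005,"ty":0,"tz":0.0003,"gripper":1},{"ax":0,"ay":0,"az":0,"tx":0.0005,"ty":0,"tz":0.0003,"gripper":1},{"ax":0,"ay":0,"az":0,"tx":0.0005,"ty":0,"tz":0.0003,"gripper":0.3},{"ax":0,"ay":0,"az":0,"tx":0.0005,"ty":0,"tz":0,"gripper":0.28},{"ax":0,"ay":0,"az":0,"tx":0,"ty":0,"tz":0,"gripper":0.25},{"ax":0,"ay":0,"az":0,"tx":0,"ty":0,"tz":0,"gripper":0.2},{"ax":0,"ay":0,"az":0,"tx":0,"ty":0,"tz":0,"gripper":0.1},{"ax":0,"ay":0,"az":0,"tx":0,"ty":0,"tz":0,"gripper":0},{"ax":0,"ay":0,"az":0,"tx":0,"ty":0,"tz":0,"gripper":0},{"ax":0,"ay":0,"az":0,"tx":0,"ty":0,"tz":0,"gripper":0}]' 20
python3 - <<'E'
from h import *
delta((.666,-.030,.15),-9.85)
w=snap('wrist','w9.png')
c1,d1,n1,e1=pad(w,(178,340),(80,135),(120,160),.05,90,False)
c2,d2,n2,e2=pad(w,(178,340),(195,225),(166,200),.05,90,True)
print('lateral',(c2-c1)@n1,'close',(e1-e2)@d1-20)
E
```

```text
clock: 9.92
eef_pos: [0.6664, -0.0304, 0.0118]
orientation: [0.766, 0.642, -0.002, 0.001]
contact_force: [-0.3, 0.2, 0.1]
finger_gap: 0.997
shift [-0.0004 -0.0006 -0.1382] rotvec [-0.0006  0.0048 -0.0038] z 0.0118 F [-0.3  0.2  0.1] gap 0.997 t 9.9167
yaws -9.79 -9.85 endline -9.81 width 43.0
yaws -8.62 -10.34 endline -10.0 width 42.7
lateral 1.0719765912004804 close -3.139091438070121
```

Released with no force left. I retreat upward and back, then check.

```bash
python3 -m pendant '[{"ax":0,"ay":0,"az":0,"tx":0,"ty":-0.0006,"tz":-0.008,"gripper":0},{"ax":0,"ay":0,"az":0,"tx":0,"ty":-0.0006,"tz":-0.02,"gripper":0},{"ax":0,"ay":0,"az":0,"tx":0,"ty":-0.0006,"tz":-0.035,"gripper":0},{"ax":0,"ay":0,"az":0,"tx":0,"ty":-0.0006,"tz":-0.055,"gripper":0},{"ax":0,"ay":0,"az":0,"tx":-0.01,"ty":-0.0006,"tz":-0.075,"gripper":0},{"ax":0,"ay":0,"az":0,"tx":-0.02,"ty":-0.0006,"tz":-0.095,"gripper":0},{"ax":0,"ay":0,"az":0,"tx":-0.03,"ty":-0.0006,"tz":-0.115,"gripper":0},{"ax":0,"ay":0,"az":0,"tx":-0.04,"ty":-0.0006,"tz":-0.13,"gripper":0},{"ax":0,"ay":0,"az":0,"tx":-0.045,"ty":-0.0006,"tz":-0.138,"gripper":0},{"ax":0,"ay":0,"az":0,"tx":-0.045,"ty":-0.0006,"tz":-0.138,"gripper":0}]'
python3 - <<'E'
from h import *
manip.camera('top');w=snap('wrist','w10.png');b=snap('side','s10.png')
rects(w,(200,0,320,260),.05,90,400)
cv2.imwrite('pics/v10.png',np.hstack([cv2.resize(w['frame'][0:260,130:390,::-1],(400,400)),cv2.resize(b['frame'][120:320,100:300,::-1],(400,400))]))
E
```

```text
clock: 10.8
eef_pos: [0.6597, -0.0756, 0.1539]
orientation: [0.767, 0.642, -0.0, 0.004]
contact_force: [1.1, 0.1, 0.8]
finger_gap: 0.999
px [252. 137.] ctr mm [666.3 -30.9] size [41.6 80.9] yaw off y deg -10.2
px [250.  34.] ctr mm [679.9  53.1] size [41.9 51.5] yaw off y deg -9.6
```

View pics/v10.png

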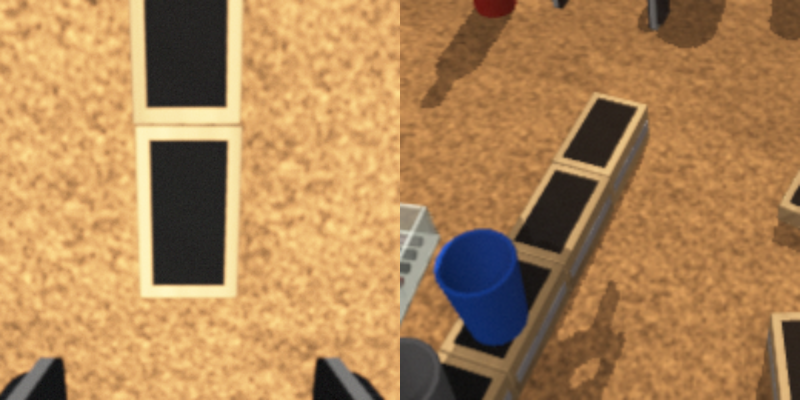

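The end faces meet and the row looks flush. There may be about 0.9 mm of lateral offset, so I'll measure it with the edge fit.

```bash
python3 - <<'E'
from h import *
for f in('w10.png','w11.png'):
    w=load(f) if f=='w10.png' else snap('wrist',f)
    c1,d1,n1,e1=pad(w,(205,300),(5,60),(55,80),.05,110,False)
    c2,d2,n2,e2=pad(w,(205,300),(100,178),(78,105),.05,110,True)
    print('lateral',(c2-c1)@n1,'padgap',(e1-e2)@d1)
    # gaps between pads of two fixed riser blocks for comparison
a=snap('top','t11.png'); rects(a,(150,90,300,160),.05,60,150); rects(a,(230,220,400,285),.024); b=load('s10.png')
rects(b,(150,120,260,260),.05,60,150)
E
```

```text
yaws -9.76 -9.83 endline -9.85 width 42.4
yaws -10.24 -10.33 endline -10.14 width 42.1
lateral 0.7701479246731903 padgap 17.905637779535144
yaws -9.79 -9.87 endline -9.65 width 42.5
yaws -10.24 -10.35 endline -10.25 width 42.2
lateral 0.8220155871662621 padgap 17.82458800212106
px [205. 125.] ctr mm [688.2  92.2] size [31.3 40.5] yaw off y deg 79.1
px [286. 119.] ctr mm [703.6 -51.9] size [ 74.8 103.5] yaw off y deg 87.6
px [166. 114.] ctr mm [717.8 165.2] size [78.5 83.1] yaw off y deg -8.2
px [159. 252.] ctr mm [702.9 129. ] size [30.  58.9] yaw off y deg 60.6
px [178. 226.] ctr mm [682.9  67.1] size [42.7 81.6] yaw off y deg -9.2
px [200. 186.] ctr mm [666.2 -32. ] size [41.5 81.5] yaw off y deg -10.2
```

Lateral offset is about 0.8 mm, the yaw difference about 0.45°, and the joint is closed (17.9 mm between pads against 18 mm of insets). That is within camera accuracy, and regripping would risk more than it could gain. One check on the bystanders, then I hand in.

```bash
python3 - <<'E'
from h import *
for f in('side0.png','s10.png'):
    rects(load(f),(285,180,340,240),.024); rects(load(f),(275,270,320,350),.05,60,100)
o=manip.get_obs();print(o['clock'],o['contact_force'].round(1)); manip.job_done()
E
```

```text
px [313. 211.] ctr mm [440.6 -23.5] size [41.5 81.9] yaw off y deg -19.7
px [299. 306.] ctr mm [459.1 188.3] size [16.7 80.8] yaw off y deg 10.6
px [313. 211.] ctr mm [440.6 -23.5] size [41.5 81.9] yaw off y deg -19.7
px [299. 306.] ctr mm [459.1 188.2] size [16.3 80.7] yaw off y deg 10.2
11.05 [ 0.1 -0.8 -0.3]
the job is handed in; nothing more can be done
```

The full-size block (50 mm high, 60 mm deep) is butted against the riser's open end and standing on the counter. I handed the job in at about 11 s on the robot's clock.

I gripped it across its depth, pushed it home at about 10 N, lowered it until the counter took the load, released it and backed the arm clear.

**Last checks**
- **Gap:** The end faces meet with no visible gap. The two pads stand 17.9 mm apart, against about 18 mm expected when closed.
- **Flushness:** This is not perfect. The block sits about 0.8 mm towards +x of the riser's line and is turned about 0.45° from it. That could leave up to 0.5 mm at one corner of the joint. I left it because the camera calibration is only good to about 2 mm, and regripping risked making it worse.
- **Other blocks:** The low and narrow blocks are where they started, within 0.1 mm in the side view.
- **Robot:** The gripper is clear of everything and the force readings were about zero.
- **Failed check:** The last top view told me nothing about the block's placement because its readings there were unusable, so the final checks rest on the wrist and side cameras.

My first move command was refused for missing keys; nothing moved.

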